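Lock the gas filter cap left open beside the laser welder

ROBOT

A 6-joint arm with a two-finger parallel gripper is mounted at the origin on the work surface. World frame = base frame: x ahead of the robot, y to its left, z up, the work surface at z = 0. Lengths are in m, angles in rad, forces in N, time in s.
With the tool pointing down it reaches from about 0.35 to 0.775 m from the base axis. Payload 5.5 kg.
Tool frame: the origin (TCP) lies midway between the tips of the shut fingers; the grasp point (between the pads) lies 19 mm behind it; z points along the fingers, x is the direction in which the jaws open and shut, and the axes are right-handed (so a half turn about z gives the same grasp; the last joint's range is limited). The gripper opens to 85 mm and grips with 20 to 120 N. Pads are 22 mm wide; open, the fingers measure 114 mm over their backs; the gripper's body (76 mm by 85 mm) begins 54 mm behind the grasp point. The pads swing forward as they close: fully open they stand 13 mm farther back than shut.
Start: joints at [-1.275, 0.313, 0.046, 1.304, 0, 1.431], TCP at [0.243, -0.521, 0.231] pointing down, gripper open.
Joint ranges: [-2.76, 2.76], [-0.86, 1.69], [-1.03, 1.26], [-2.2, 2.34], [-1.47, 1.5], [-3.14, 3.14]. Speed limits (rad/s): [2.57, 2.57, 3.14, 3.14, 3.14, 3.14].

INTERFACE

Orientations are given as a unit quaternion [w, x, y, z].
In Python, from workcell import env gives the robot as it stands. The module is installed in compiled form; this text tells all that it offers.
- The arm moves only by the tool apply_moves, never from a script. Its argument "moves" is a list of rows, each a list of 3 entries, a list of its own where there are three numbers: the shift along the tool's x, y, z in cm, then the turn about the tool's z in degrees, then the opening, from 0 (shut) to 1 (fully open). In form: [[[x, y, z], yaw, gripper], ...]. A call has exactly 10 rows; each row is the pose to reach, as a shift and turn from the pose commanded when the call began, along the tool's axes at that moment; what a row does not reach only later rows make up. A row lasts 1/8 s, in which the tool goes at most 62.5 mm and 10.7 degrees, less where a joint would pass 70% of its speed; a pose out of reach is approached as far as the arm can. A call with a gripper value outside its range is refused whole. The fingers move at their own pace and stop on an object; "squeeze" is the grip in N (left out, the last holds). Time passes only in rows, so rows that repeat a pose let the fingers close, or fill a call up. It gives the time, the measured TCP pose, the force and the opening at its end, in the units of the state.
- env.get_state(): the state, without advancing time (a new reading comes with each control period).
- env.read_camera(name): name is "scene" or "side" or "wrist"; returns a dict with "pixels" (480x640x3 uint8, red, green, blue), "fov_y" (degrees; the focal length in pixels is half the picture's height over the tangent of half this angle, whatever the lens; pixels are square), "cx", "cy" (the principal point, pixels), "world_from_camera" (4x4, takes a point from camera to world coordinates); the wrist camera has in their place "hand_eye" (4x4, takes a point from camera to tool coordinates, whose origin is the TCP and whose axes are the tool frame's). Camera axes: x right, y down, z forward; pixel columns grow to the right and rows downward; lengths in m; the calibration is good to about 2 mm. A picture is of the moment at which its call begins: read the wrist's pose just before it. There is no depth.
- env.hand_in(): hands the job in, once; it reports no verdict.
The state is a dict: "clock": time; "joint_pos": joint angles; "qvel": joint speeds; "tau": joint torques, N m; "tcp_pos": TCP position; "orientation": TCP orientation; "wrist_force": force on the tool from outside, world axes, zero at the start; "ft_torque": the same for the moment, N m; "finger_gap": finger opening in m.
Only numpy, scipy, OpenCV 4.12 (cv2) and the standard library are available. Lean on these libraries where they do the work, as an engineer would, in place of code of your own. Each camera call takes 0.05 s, during which the arm holds its last target.

TASK

One of the three gas filters on the welding bench has its cap left open: it stands higher than the other two and its grip bar lies across the line of the hose stubs. Press that cap down against its spring, turn it a quarter turn clockwise (seen from above) so that its bar lines up with the stubs, and let go so that it clicks home and stays locked. Leave the other two caps locked as they are.

Things in the scene. Friction and masses are not known exactly. Their poses are not given: they have to be found in the camera images.
- cap_a_bar (a point): Open cap: grey disc 86 mm wide, 8 thick, under it a plug with 2 lugs on a spring, on it a black grip bar 64 long (x), 16 thick (y, pinch here), 46 high. Site: bar's centre, 23 mm above the disc's top, 31 above its underside; z up. As found bar along the pot's x (within 4 deg), disc 18 mm above the rim. Turns only if pressed 12 mm or more (aim 15; hard stop 18; spring 5 to 11 N). Mass about 0.18 kg.
- pot_a_mouth (a point): Pot of the open cap: fixed aluminium can 86 mm wide, 74 high. Site: mouth centre at the rim, on the turning axis; z up, y along its 2 brass hose stubs (40 mm high, 30 out), x across. Pressed, the cap turns clockwise from above only, stop at 97 deg. Let go 73 to 97 deg from x (middle 85): the spring lifts the lugs into a pocket; the cap stays 8 mm lower than found, bar centre 41 mm above the rim.
- cap_b_bar (a point): Bystander: the cap of the first of the two other filters, of the same build, already locked, its bar in line with its own hose stubs. The point is the centre of its grip bar, half-way up, 115 mm above the bench; axes as for the open cap. Leave it as it is.
- cap_c_bar (a point): Bystander: the cap of the second of the two other filters, of the same build, already locked, its bar in line with its own hose stubs. The point is the centre of its grip bar, half-way up, 115 mm above the bench; axes as for the open cap. Leave it as it is.
There are look-alikes about, which are no part of the job. What is shaped like the part that bears cap_a_bar but brown is not meant. What is shaped like the part that bears pot_a_mouth but orange is not meant.

How it is judged:
At the end, for the whole second after the job is handed in: The open filter's cap is locked: bar within 20 degrees of the line of the hose stubs, bar centre 38.5 to 43.5 mm above the rim (lugs up in the pocket), within 10 mm of the pot's axis and upright within 7 degrees (angle between the x axis of cap_a_bar and the y axis of pot_a_mouth, either way round below 0.35 rad and z of cap_a_bar in the frame of pot_a_mouth between 0.0385 and 0.0435 m and horizontal distance between cap_a_bar and pot_a_mouth below 0.01 m and angle between cap_a_bar's own z axis and vertical below 0.12 rad); the robot touches nothing.
It fails at once if one of the two caps that were already locked is moved by more than 8 mm (distance of any of cap_b_bar, cap_c_bar from where it was at the start of the episode above 0.008 m).
It also fails if it takes over 32 s, if anything falls off the work surface, if the arm or the gripper's body presses on something with over 40 N, if the wrist force passes 120 N, or if a joint passes its speed limit or range.

## Working session

There is one attempt and no reset: what is moved stays moved. The work goes in short steps, Python scripts to look and compute and a tool call to move; the robot and the scene stay as the last step left them, time stands still between calls to the robot, and variables do not carry over. Pictures are saved under pics/ and viewed, and the job is handed in when it is done.

Besides the shell and the picture viewer there is one more tool, called after "Call:" in YAML: its name, and indented under it one key for each argument. apply_moves: Moves the arm, as the interface text tells. Its arguments: {"type":"object","properties":{"moves":{"type":"array","items":{"type":"array"}},"squeeze":{"type":"number"}},"required":["moves"]}

```bash
mkdir -p pics
python3 - <<'E'
from workcell import env
import cv2,pickle
s=env.get_state();print(s)
d={}
for n in("scene","side","wrist"):
    r=env.read_camera(n);d[n]=r
    cv2.imwrite(f"pics/{n}0.png",r["pixels"][:,:,::-1])
    print(n,{k:v for k,v in r.items() if k!="pixels"})
pickle.dump((s,d),open("d0.pkl","wb"))
E
```

```text
{'clock': 0.0, 'joint_pos': array([-1.27458678e+00,  3.14015871e-01,  4.49983020e-02,  1.30358663e+00,
        8.26797100e-06,  1.43118181e+00]), 'qvel': array([-0.00135054,  0.00037083, -0.00133522,  0.00022449, -0.00051947,
       -0.00078463]), 'tau': array([-5.04841762e-05, -4.80629826e+01,  2.98532546e+01,  1.94659468e-02,
       -2.43795539e-04,  1.43683542e-05]), 'tcp_pos': array([ 0.24258055, -0.52077846,  0.23040796]), 'orientation': array([-5.90368243e-04,  8.43254531e-01, -5.37513700e-01, -6.84529770e-04]), 'wrist_force': array([-0.52854033, -0.79047187, -0.26931535]), 'ft_torque': array([0.00099196, 0.00306128, 0.05649139]), 'finger_gap': 0.08558138562073254}
scene {'fov_y': 45.502187071111834, 'cx': 322.90017586911796, 'cy': 244.63344282328373, 'world_from_camera': array([[ 0.66312401,  0.52000102, -0.53839157,  1.13605874],
       [ 0.74845227, -0.46954536,  0.46834427, -0.42443485],
       [-0.00925976, -0.71353072, -0.70056275,  0.91978951],
       [ 0.        ,  0.        ,  0.        ,  1.        ]])}
side {'fov_y': 52.77224148208132, 'cx': 312.244536530349, 'cy': 233.36940373455752, 'world_from_camera': array([[-0.93910946, -0.23937694,  0.24651998,  0.29016219],
       [-0.34358113,  0.66467589, -0.66344402,  0.68429962],
       [-0.00504269, -0.70774617, -0.70644882,  0.69631645],
       [ 0.        ,  0.        ,  0.        ,  1.        ]])}
wrist {'fov_y': 68.39340350461612, 'cx': 315.9355119802007, 'cy': 241.52403889459364, 'hand_eye': array([[ 9.99999325e-01, -4.54276432e-04, -1.06941848e-03,
        -5.46492812e-04],
       [ 7.37248784e-04,  9.59466533e-01,  2.81821624e-01,
        -7.07702051e-02],
       [ 8.98046322e-04, -2.81822222e-01,  9.59466221e-01,
        -1.43465168e-01],
       [ 0.00000000e+00,  0.00000000e+00,  0.00000000e+00,
         1.00000000e+00]])}
```

View pics/scene0.png

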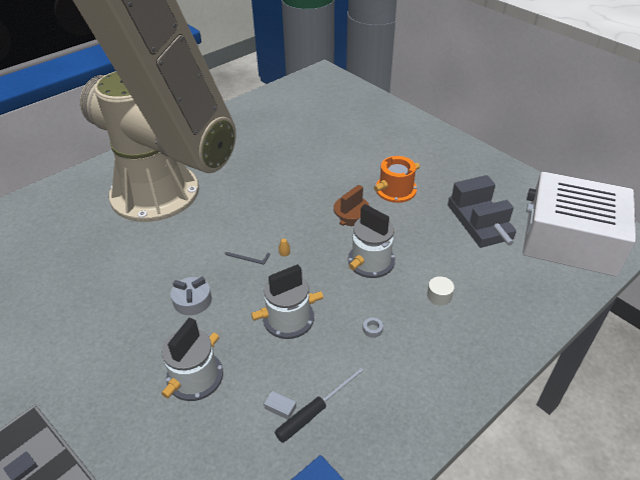

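View pics/side0.png

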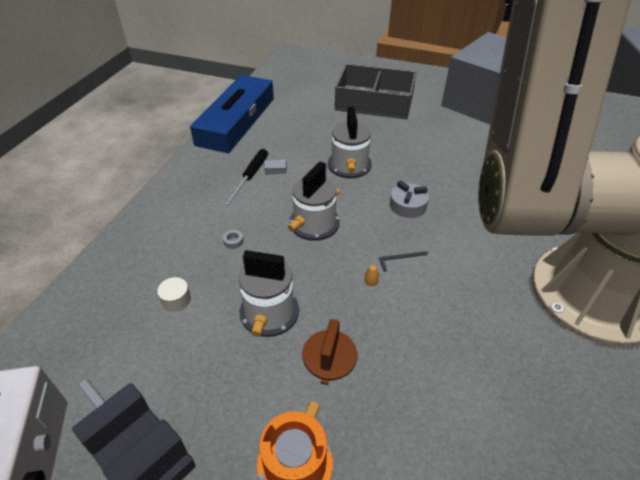

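View pics/wrist0.png

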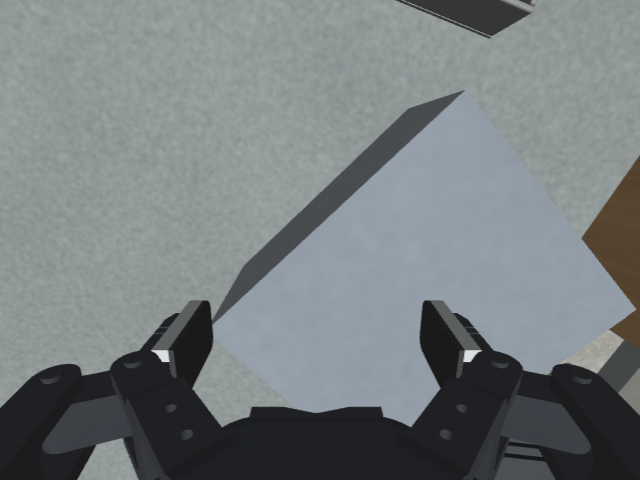

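Run:
```python
import cv2,numpy as np
a=cv2.imread("pics/scene0.png")[190:290,325:425];b=cv2.imread("pics/side0.png")[240:340,215:315]
o=np.hstack([cv2.resize(x,(400,400),interpolation=cv2.INTER_CUBIC) for x in(a,b)])
cv2.imwrite("pics/crop0.png",o)
```

```text
(no output)
```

View pics/crop0.png

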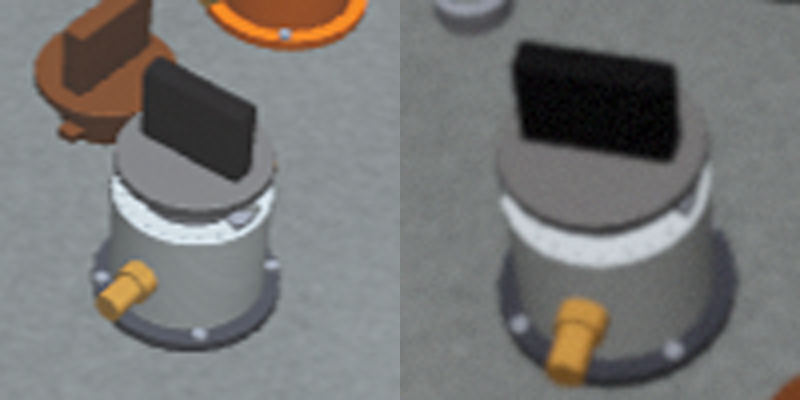

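```bash
cat > h.py <<'E'
import numpy as np,pickle
def ray(r,px,z,T=None):
    T=r["world_from_camera"] if T is None else T
    f=240/np.tan(np.radians(r["fov_y"]/2))
    px=np.atleast_2d(px).astype(float)
    d=np.c_[(px[:,0]-r["cx"])/f,(px[:,1]-r["cy"])/f,np.ones(len(px))]@T[:3,:3].T
    return T[:3,3]+d*((z-T[2,3])/d[:,2])[:,None]
E
python3 - <<'E'
from h import *
s,d=pickle.load(open("d0.pkl","rb"))
c=lambda p,o:np.array(p)/4+o
a=ray(d["scene"],c([[143,72],[160,58],[256,104],[242,120]],[325,190]),.146)
b=ray(d["side"],c([[116,62],[122,44],[277,66],[275,88]],[215,240]),.146)
for q in(a,b):
    print(q.round(4),q.mean(0));v=q[2]+q[3]-q[0]-q[1];print(np.degrees(np.arctan2(v[1],v[0])))
# stubs outer end z .04
p=ray(d["scene"],c([[106,298],[142,278]],[325,190]),.04);print(p)
p2=ray(d["side"],c([[165,365],[185,320]],[215,240]),.04);print(p2)
for q in(p,p2):
    v=q[1]-q[0];print(np.degrees(np.arctan2(v[1],v[0])))
# other bars approx
print(ray(d["scene"],[[287,280],[185,340]],.115),ray(d["side"],[[314,180],[351,122]],.115))
E
```

```text
[[0.513  0.2223 0.146 ]
 [0.511  0.2366 0.146 ]
 [0.5692 0.2475 0.146 ]
 [0.5729 0.2335 0.146 ]] [0.54152184 0.23499052 0.146     ]
10.570310377738615
[[0.5646 0.2485 0.146 ]
 [0.5665 0.2391 0.146 ]
 [0.5054 0.2293 0.146 ]
 [0.5018 0.24   0.146 ]] [0.53456811 0.23923388 0.146     ]
-171.65226618506648
[[0.54548459 0.16886066 0.04      ]
 [0.54768294 0.19328231 0.04      ]]
[[0.52730413 0.30615832 0.04      ]
 [0.52871388 0.28372507 0.04      ]]
84.85629351234685
-86.40414732199524
[[ 5.43501506e-01 -4.01879907e-05  1.15000000e-01]
 [ 5.33844581e-01 -2.17871287e-01  1.15000000e-01]] [[ 0.53949269  0.00156679  0.115     ]
 [ 0.53212078 -0.21770861  0.115     ]]
```

Candidates in the scene picture: open cap at (372,245), which shows a white gap under its disc and has its bar across the stub; locked filters at (287,300) and (190,360); brown look-alike cap at (350,208); orange look-alike pot at (398,180). I choose (372,245), and the crop confirms it. Its axis is at about (0.538, 0.237), with the bar at about 9.5° and the stubs at about 97.6°.

Call:
apply_moves:
  moves:
    - [[-3.5,-3.7,-1],-10.3,1]
    - [[-7,-7.4,-2],-20.6,1]
    - [[-10.5,-11,-2],-30.9,1]
    - [[-14,-14.7,-2],-41.2,1]
    - [[-17.5,-18.4,-2],-51.5,1]
    - [[-21,-22,-2],-61.8,1]
    - [[-24.5,-25.7,-2],-72.1,1]
    - [[-28,-29.4,-2],-82.4,1]
    - [[-31.5,-33,-2],-92.7,1]
    - [[-35,-36.7,-2],-103,1]

```text
clock: 1.4
tcp_pos: [0.4279, -0.0475, 0.2513]
orientation: [0.0, 0.945, 0.328, 0.0]
wrist_force: [1.5, -0.6, -1.4]
finger_gap: 0.0854
```

```bash
cat >> h.py <<'E'
from scipy.spatial.transform import Rotation as R
def tcp(s):
    T=np.eye(4);T[:3,:3]=R.from_quat(np.roll(s["orientation"],-1)).as_matrix();T[:3,3]=s["tcp_pos"];return T
def yaw(s):
    x=tcp(s)[:3,0];return np.degrees(np.arctan2(x[1],x[0]))
def togo(s,p,y):
    T=tcp(s);return (T[:3,:3].T@(np.array(p)-s["tcp_pos"])*100).round(2),"turn",round(-(y-yaw(s)),2)
E
python3 - <<'E'
from h import *
from workcell import env
s=env.get_state();print(s["clock"],s["tcp_pos"],yaw(s),s["joint_pos"],s["qvel"].round(2));print(togo(s,[.538,.237,.25],99.5))
E
```

```text
1.4 [ 0.42793781 -0.04747171  0.25127823] 38.30130832635844 [-2.97267529e-01  2.69576787e-02 -2.52554353e-01  1.29094163e+00
 -1.42988395e-04  6.05044850e-01] [ 0.98  0.17  0.18 -0.   -0.   -0.46]
(array([ 26.27, -15.5 ,   0.12]), 'turn', np.float64(-61.2))
```

Call:
apply_moves:
  moves:
    - [[4.4,-2.6,0],-10.2,1]
    - [[8.8,-5.2,0],-20.4,1]
    - [[13.2,-7.8,0],-30.6,1]
    - [[17.6,-10.4,0],-40.8,1]
    - [[22,-13,0],-51,1]
    - [[25,-14.8,0],-59,1]
    - [[26.3,-15.5,0],-61.2,1]
    - [[26.3,-15.5,0],-61.2,1]
    - [[26.3,-15.5,0],-61.2,1]
    - [[26.3,-15.5,0],-61.2,1]

```text
clock: 2.65
tcp_pos: [0.5395, 0.2338, 0.2516]
orientation: [0.0, 0.649, 0.761, -0.0]
wrist_force: [0.9, -1.0, 0.0]
finger_gap: 0.0854
```

Run:
```python
from h import *
from workcell import env
import cv2
s=env.get_state();print(s["clock"],s["tcp_pos"],yaw(s),s["joint_pos"],s["qvel"].round(3))
r=env.read_camera("wrist");pickle.dump((s,r),open("w1.pkl","wb"));cv2.imwrite("pics/w1.png",r["pixels"][:,:,::-1])
```

```text
2.65 [0.53946472 0.23376722 0.25158072] 99.0512612367956 [ 2.72552751e-01  3.34698707e-01  1.25519926e-01  1.36152502e+00
 -2.69216574e-04  1.14578413e-01] [ 0.001  0.     0.003  0.     0.001 -0.001]
```

View pics/w1.png

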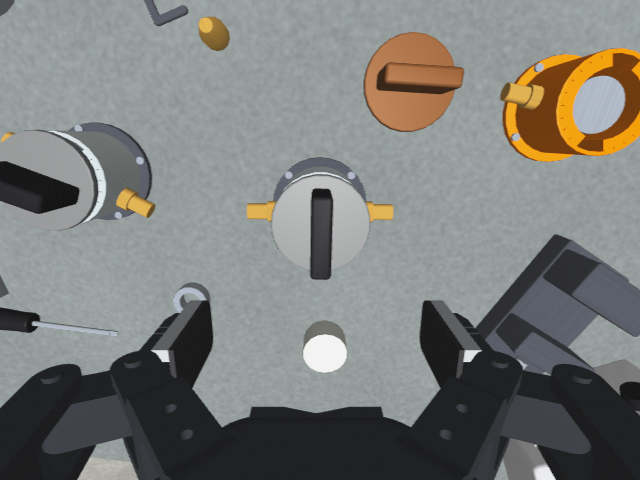

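Run:
```python
from h import *
import cv2
s,r=pickle.load(open("w1.pkl","rb"));T=tcp(s)@r["hand_eye"]
im=r["pixels"];o=np.array([230,140]);c=im[140:300,230:410]
cv2.imwrite("pics/c1.png",cv2.resize(c[:,:,::-1],None,fx=4,fy=3.75 and 4,interpolation=cv2.INTER_CUBIC)[:600])
g=c.max(2).astype(int)
bar=(g<75).astype(np.uint8)
n,l,st,ce=cv2.connectedComponentsWithStats(bar)
for i in range(1,n):
    if st[i,4]>100: print(st[i],ce[i]+o)
hsv=cv2.cvtColor(c,cv2.COLOR_RGB2HSV)
m=((hsv[...,0]>10)&(hsv[...,0]<30)&(hsv[...,1]>120)).astype(np.uint8)
n,l,st,ce=cv2.connectedComponentsWithStats(m)
P=[]
for i in range(1,n):
    if st[i,4]>60: print("stub",st[i]+[*o,0,0,0],ce[i]+o);P.append(ce[i]+o)
w=ray(r,P,.045,T);print(w,w.mean(0));v=w[1]-w[0];print(np.degrees(np.arctan2(v[1],v[0])))
```

```text
[  81   49   22   91 1701] [320.66196355 235.24456202]
stub [247 201  29  20 408] [260.39460784 210.42647059]
stub [366 202  27  20 392] [379.65561224 211.20663265]
[[0.54566737 0.1786221  0.045     ]
 [0.52766056 0.29739185 0.045     ]] [0.53666396 0.23800697 0.045     ]
98.6210202924119
```

View pics/c1.png

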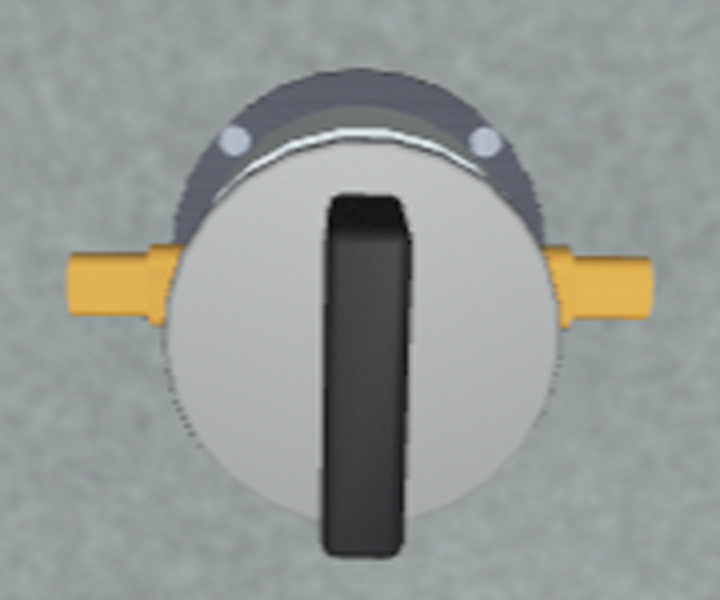

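Run:
```python
from h import *
s,r=pickle.load(open("w1.pkl","rb"));T=tcp(s)@r["hand_eye"]
o=np.array([230,140])-.375
q=ray(r,np.array([[328,238],[411,238],[403,556],[322,556]])/4+o,.146,T);print(q,q.mean(0))
v=q[0]+q[1]-q[2]-q[3];print(np.degrees(np.arctan2(v[1],v[0])))
d=ray(r,np.array([[165,325],[558,325],[362,142],[362,525]])/4+o,.1,T);print(d,(d[0]+d[1])/2,(d[2]+d[3])/2)
b=q.mean(0);a=np.degrees(np.arctan2(v[1],v[0]))
print(a); print(togo(s,[.537,.238,.15],a+90), togo(s,[b[0],b[1],.15],a-90))
```

```text
[[0.50936249 0.22632124 0.146     ]
 [0.50705745 0.24086956 0.146     ]
 [0.56711179 0.24966128 0.146     ]
 [0.56951242 0.23449487 0.146     ]] [0.53826104 0.23783674 0.146     ]
-171.96646807978556
[[0.54104269 0.19542374 0.1       ]
 [0.52788596 0.27848396 0.1       ]
 [0.4962684  0.23087175 0.1       ]
 [0.57957973 0.24436602 0.1       ]] [0.53446432 0.23695385 0.1       ] [0.53792407 0.23761889 0.1       ]
-171.96646807978556
(array([ 0.46, -0.18, 10.16]), 'turn', np.float64(181.02)) (array([ 0.42, -0.06, 10.16]), 'turn', np.float64(361.02))
```

The wrist view shows the open cap's bar top at about (320,240) px, running at 8.0°. The two stubs at (260,210) and (380,211) give an axis at about (0.537, 0.238) and a stub line at 98.6°. Next I align and descend, stopping above the disc.

Call:
apply_moves:
  moves:
    - [[0.4,-0.1,1],1,1]
    - [[0.4,-0.1,3.5],1,1]
    - [[0.4,-0.1,6],1,1]
    - [[0.4,-0.1,8.5],1,1]
    - [[0.4,-0.1,11],1,1]
    - [[0.4,-0.1,12.5],1,1]
    - [[0.4,-0.1,13.5],1,1]
    - [[0.4,-0.1,14.1],1,1]
    - [[0.4,-0.1,14.1],1,1]
    - [[0.4,-0.1,14.1],1,1]
  squeeze: 60

```text
clock: 3.95
tcp_pos: [0.5385, 0.2388, 0.111]
orientation: [0.0, 0.655, 0.756, 0.0]
wrist_force: [-0.3, -0.6, 0.5]
finger_gap: 0.0853
```

Run:
```python
from h import *
from workcell import env
import cv2
s=env.get_state();print(s["clock"],s["tcp_pos"],yaw(s),s["wrist_force"],s["qvel"].round(3))
r=env.read_camera("wrist");pickle.dump((s,r),open("w2.pkl","wb"));cv2.imwrite("pics/w2.png",r["pixels"][:,:,::-1])
```

```text
3.95 [0.5385309  0.23883349 0.11096722] 98.16864079467821 [-0.30861749 -0.61623948  0.49528677] [ 0.001 -0.004  0.001  0.001  0.001  0.001]
```

View pics/w2.png

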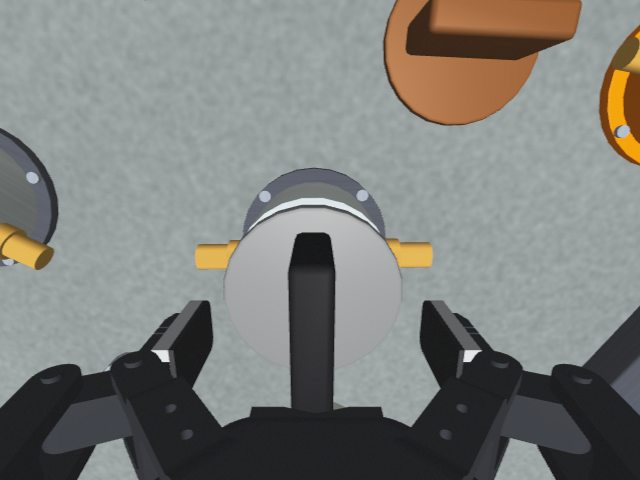

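Bar is centred between the open fingers (bar at x≈312 px, finger midpoint ≈316 px). I trim that by 1 mm, then close.

Call:
apply_moves:
  moves:
    - [[-0.1,-0.1,0.2],0,1]
    - [[-0.1,-0.1,0.2],0,0]
    - [[-0.1,-0.1,0.2],0,0]
    - [[-0.1,-0.1,0.2],0,0]
    - [[-0.1,-0.1,0.2],0,0]
    - [[-0.1,-0.1,0.2],0,0]
    - [[-0.1,-0.1,0.2],0,0]
    - [[-0.1,-0.1,0.2],0,0]
    - [[-0.1,-0.1,0.2],0,0]
    - [[-0.1,-0.1,0.2],0,0]
  squeeze: 60

```text
clock: 5.25
tcp_pos: [0.5372, 0.2375, 0.1084]
orientation: [0.0, 0.655, 0.756, 0.0]
wrist_force: [-0.2, -0.7, 1.9]
finger_gap: 0.0155
```

Call:
apply_moves:
  moves:
    - [[0,0,0.2],0,0]
    - [[0,0,0.5],0,0]
    - [[0,0,0.8],0,0]
    - [[0,0,1.1],0,0]
    - [[0,0,1.3],0,0]
    - [[0,0,1.5],0,0]
    - [[0,0,1.5],0,0]
    - [[0,0,1.5],0,0]
    - [[0,0,1.5],0,0]
    - [[0,0,1.5],0,0]

```text
clock: 6.5
tcp_pos: [0.5373, 0.2375, 0.0937]
orientation: [0.0, 0.655, 0.756, 0.0]
wrist_force: [-1.6, -1.9, 6.8]
finger_gap: 0.0155
```

Run:
```python
from h import *
from workcell import env
import cv2
s=env.get_state();print(s["clock"],s["tcp_pos"],yaw(s),s["wrist_force"],s["ft_torque"],s["finger_gap"])
r=env.read_camera("side");cv2.imwrite("pics/s3.png",cv2.resize(r["pixels"][180:360,150:390,::-1],None,fx=3,fy=3))
```

```text
6.5 [0.53728656 0.23754499 0.0936801 ] 98.1688502981161 [-1.5570925  -1.89033287  6.83067265] [-0.28501767  0.4511262   0.03794166] 0.015548855239927677
```

View pics/s3.png

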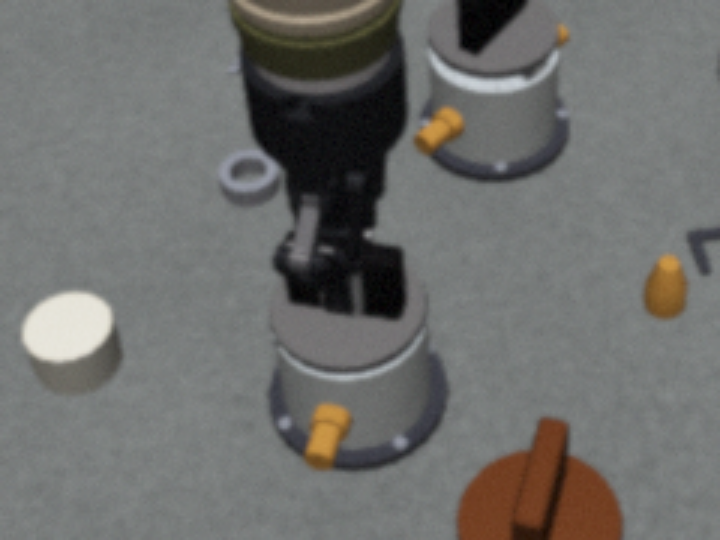

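The cap is pressed and its gap has nearly closed, at 6.8 N. Now the turn.

Call:
apply_moves:
  moves:
    - [[0,0,0],9,0]
    - [[0,0,0],18,0]
    - [[0,0,0],27,0]
    - [[0,0,0],36,0]
    - [[0,0,0],45,0]
    - [[0,0,0],54,0]
    - [[0,0,0],63,0]
    - [[0,0,0],72,0]
    - [[0,0,0],80,0]
    - [[0,0,0],84.5,0]

```text
clock: 7.8
tcp_pos: [0.5385, 0.2382, 0.0942]
orientation: [-0.0, 0.993, 0.118, 0.002]
wrist_force: [0.6, -0.4, 7.4]
finger_gap: 0.0158
```

Run:
```python
from h import *
from workcell import env
import cv2
s=env.get_state();print(s["clock"],s["tcp_pos"],yaw(s),s["wrist_force"],s["ft_torque"],s["finger_gap"])
r=env.read_camera("side");cv2.imwrite("pics/s4.png",cv2.resize(r["pixels"][180:360,150:390,::-1],None,fx=3,fy=3))
```

```text
7.8 [0.53850245 0.2381666  0.09419261] 13.510702208098369 [ 0.56241773 -0.44240768  7.35338559] [0.0166724  0.03524599 0.07423794] 0.015821355873639614
```

View pics/s4.png

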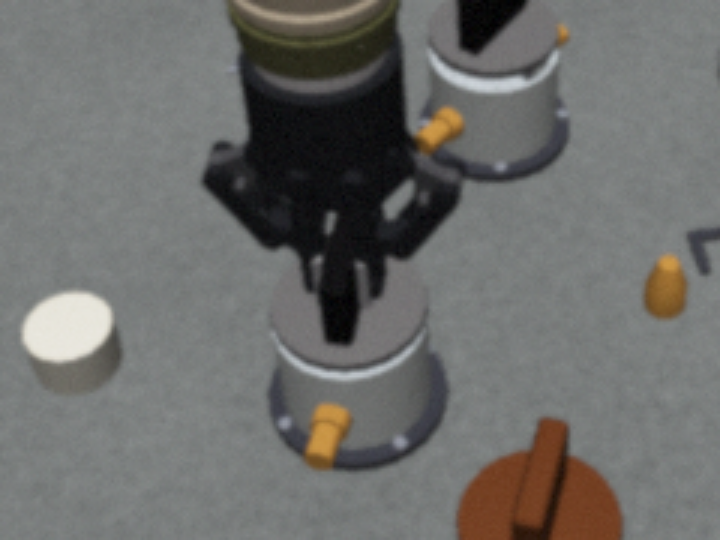

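The bar now lies 85° from the pot's x and in line with the stubs. I ease up with the spring, then open.

Call:
apply_moves:
  moves:
    - [[0,0,-0.2],0,0]
    - [[0,0,-0.4],0,0]
    - [[0,0,-0.6],0,0]
    - [[0,0,-0.6],0,0]
    - [[0,0,-0.6],0,1]
    - [[0,0,-0.6],0,1]
    - [[0,0,-0.6],0,1]
    - [[0,0,-0.6],0,1]
    - [[0,0,-0.6],0,1]
    - [[0,0,-0.6],0,1]

```text
clock: 9.1
tcp_pos: [0.5372, 0.2375, 0.0993]
orientation: [0.0, 0.993, 0.119, 0.0]
wrist_force: [-0.4, 0.9, -0.6]
finger_gap: 0.0856
```

Call:
apply_moves:
  moves:
    - [[0,0,0],0,1]
    - [[0,0,0],0,1]
    - [[0,0,-1],0,1]
    - [[0,0,-3],0,1]
    - [[0,0,-6],0,1]
    - [[0,0,-9],0,1]
    - [[0,0,-12],0,1]
    - [[0,0,-14],0,1]
    - [[0,0,-15],0,1]
    - [[0,0,-15],0,1]

```text
clock: 10.35
tcp_pos: [0.5375, 0.2377, 0.25]
orientation: [-0.0, 0.993, 0.119, 0.001]
wrist_force: [-0.0, 0.3, 0.5]
finger_gap: 0.0854
```

Run:
```python
from h import *
from workcell import env
import cv2
s=env.get_state();print(s["clock"],s["tcp_pos"],yaw(s),s["wrist_force"],s["finger_gap"])
r=env.read_camera("wrist");pickle.dump((s,r),open("w5.pkl","wb"))
a=r["pixels"]
b=env.read_camera("side");c=env.read_camera("scene");pickle.dump((b,c),open("e5.pkl","wb"))
cv2.imwrite("pics/w5.png",a[:,:,::-1])
k=lambda x:cv2.resize(x,(400,400),interpolation=cv2.INTER_CUBIC)[:,:,::-1]
cv2.imwrite("pics/s5.png",np.hstack([k(c["pixels"][190:290,325:425]),k(b["pixels"][240:340,215:315])]))
```

```text
10.35 [0.53753162 0.23768591 0.25002742] 13.670734176421965 [-0.01992945  0.30619041  0.46685832] 0.08540431747678162
```

View pics/s5.png

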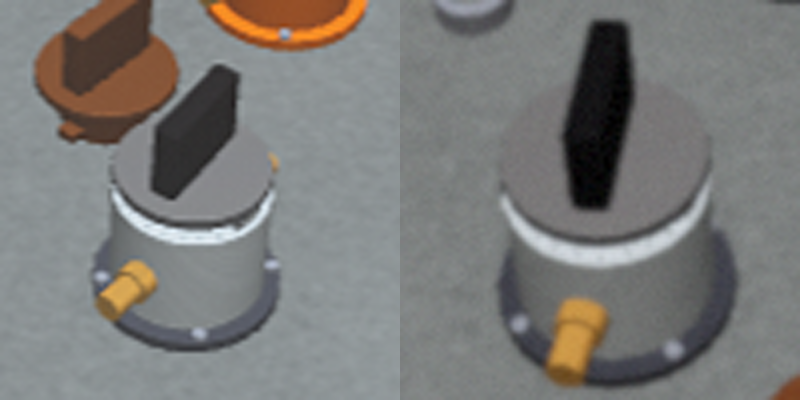

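View pics/w5.png

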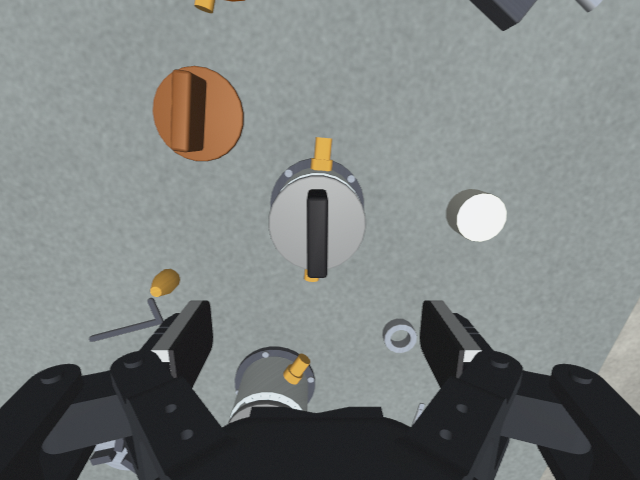

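Run:
```python
from h import *
import cv2
s0,d=pickle.load(open("d0.pkl","rb"));b,c=pickle.load(open("e5.pkl","rb"))
pairs={"side":(d["side"]["pixels"],b["pixels"],range(252,280,4),range(288,312)),"scene":(d["scene"]["pixels"],c["pixels"],range(358,386,4),range(234,252))}
for n,(p,q,cols,rows) in pairs.items():
    for col in cols[::3]:
        print(n,col,"before",[int(p[r,col].mean()) for r in rows],"now",[int(q[r,col].mean()) for r in rows])
# other caps unchanged?
for n,(p,q) in {"scene":(d["scene"]["pixels"],c["pixels"]),"side":(d["side"]["pixels"],b["pixels"])}.items():
    df=cv2.absdiff(p,q).max(2)
    for (x,y) in ([(287,295),(190,360)] if n=="scene" else [(314,205),(351,148)]):
        print(n,(x,y),df[y-35:y+35,x-25:x+25].mean())
# two-view bar top centre (hand corners from crop)
f=lambda r:240/np.tan(np.radians(r["fov_y"]/2))
def P(r):
    K=np.array([[f(r),0,r["cx"]],[0,f(r),r["cy"]],[0,0,1]]);return K@np.linalg.inv(r["world_from_camera"])[:3]
a=np.array([[155,127],[175,137],[239,73],[218,65]]).mean(0)/4+[325-.4,190-.4]
e=np.array([[164,130],[206,145],[233,95-72],[192,21]]).astype(float)
e=np.array([[164,133],[208,140],[228,23],[192,21]]).mean(0)/4+[215-.4,240-.4]
X=cv2.triangulatePoints(P(c),P(b),a,e);print("top centre",(X[:3]/X[3]).ravel())
a=np.array([[143,72],[160,58],[256,104],[242,120]]).mean(0)/4+[324.6,189.6]
e=np.array([[116,62],[122,44],[277,66],[275,88]]).mean(0)/4+[214.6,239.6]
X=cv2.triangulatePoints(P(c),P(b),a,e);print("before",(X[:3]/X[3]).ravel())
```

```text
side 252 before [115, 118, 118, 117, 115, 111, 90, 73, 117, 184, 204, 207, 204, 202, 200, 185, 138, 110, 103, 101, 103, 105, 105, 104] now [121, 120, 123, 122, 119, 119, 118, 121, 105, 84, 103, 160, 199, 206, 205, 188, 145, 112, 110, 103, 105, 107, 107, 109]
side 264 before [116, 116, 115, 118, 115, 116, 116, 116, 98, 69, 87, 150, 196, 207, 207, 205, 198, 192, 172, 126, 113, 113, 112, 112] now [9, 3, 5, 23, 62, 108, 118, 122, 120, 123, 116, 95, 78, 130, 196, 209, 202, 198, 176, 133, 116, 116, 114, 116]
side 276 before [117, 116, 118, 117, 117, 104, 73, 80, 133, 190, 204, 206, 203, 199, 201, 190, 153, 118, 102, 105, 104, 107, 106, 108] now [119, 120, 120, 120, 122, 122, 120, 123, 111, 77, 88, 148, 193, 202, 205, 194, 160, 118, 111, 110, 108, 113, 111, 112]
scene 358 before [137, 137, 125, 87, 76, 159, 223, 221, 219, 214, 222, 219, 165, 116, 114, 116, 116, 116] now [137, 137, 137, 138, 139, 133, 104, 67, 120, 217, 228, 221, 167, 119, 116, 118, 119, 119]
scene 370 before [137, 136, 134, 136, 135, 136, 138, 146, 92, 75, 94, 97, 202, 223, 221, 207, 222, 140] now [47, 46, 43, 65, 114, 138, 140, 137, 137, 138, 148, 92, 69, 179, 223, 211, 225, 142]
scene 382 before [39, 118, 137, 138, 136, 138, 140, 109, 77, 99, 157, 144, 183, 220, 224, 222, 145, 131] now [137, 138, 137, 138, 137, 139, 137, 138, 139, 139, 92, 73, 148, 222, 226, 225, 147, 132]
scene (287, 295) 1.9428571428571428
scene (190, 360) 1.947142857142857
side (314, 205) 14.472857142857142
side (351, 148) 4.844
top centre [0.53715188 0.23666703 0.13490048]
before [0.53747722 0.23726098 0.1432002 ]
```

```bash
python3 -c "
from workcell import env
print(env.hand_in())"
```

```text
the job is handed in; nothing more can be done
None
```

The open cap is pressed, turned and locked as far as my checks show, and I handed the job in at about 10.5 s of the 32 s allowed. The hand-in gave no verdict.

I gripped the open cap's bar at 60 N and pressed it down about 15 mm, which took about 7 N. I then turned it 84.5° clockwise, eased up with the spring, opened the fingers and lifted clear.

**Height:** triangulating the bar top in two views gives a drop of 8.3 mm, where 8 mm is expected for locked. The absolute heights read about 3 mm low both before and after, so the locked state rests on that drop and on the disc edge's shift.

**Alignment:** the bar is about 5° from the stub line, going by the tool's angle when I let go. The pictures agree. Its top is within about 2 mm of the pot's axis.

**Other two caps:** the scene camera shows no change at either. The side picture did differ around the first of them (mean difference 14 grey levels). I put that down to the arm being in that view but did not check it separately.

**Robot:** the arm is clear of everything, with the fingers about 11 cm above the bar and the wrist force near zero.

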